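# Release the big ball from the desk ball feeder

### The arm

A 7-joint arm with a two-finger parallel gripper is mounted at the origin on the work surface. World frame = base frame: x ahead of the robot, y to its left, z up, the work surface at z = 0. Lengths are in m, angles in rad, forces in N, time in s.
With the tool pointing down it reaches from about 0.4 to 0.875 m from the base axis. Payload 19.3 kg.
Tool frame: the origin (TCP) lies on the centre line of the jaws, within the pads' length; the fingertips stand env.nose_length ahead of it and the grasp point (between the pads) lies 8 mm behind it (env.nose_length is the distance from the TCP to the fingertips, in m); z points along the fingers, y is the line along which they close (so a half turn about z gives the same grasp; the last joint's range is limited). The gripper opens to 85 mm and grips with 20 to 120 N. Pads are 22 mm wide; open, the fingers measure 114 mm over their backs; the gripper's body (76 mm by 85 mm) begins 54 mm behind the grasp point. The pads swing forward as they close: fully open they stand 13 mm farther back than shut.
Start: joints at [1.05, 0.521, -0.036, 1.599, 0.021, 1.021, -0.113], TCP at [0.272, -0.563, 0.242] pointing down, gripper open.
Joint ranges: [-2.91, 2.91], [-0.3, 2.13], [-1.5, 1.42], [0.17, 2.43], [-1.26, 4.41], [0.16, 1.93], [-2.52, 2.52]. Speed limits (rad/s): [1.89, 1.89, 2.39, 2.39, 3.01, 3.01, 3.01].

### API

Orientations are given as a 3x3 rotation matrix whose columns are the frame's x, y, z axes.
In Python, from plant import env gives the robot as it stands. The module is installed in compiled form; this text tells all that it offers.
- The arm moves only by the tool send_rows, never from a script. Its argument "moves" is a list of rows, each an object of numbers: "rx", "ry", "rz": the turn, a rotation vector about the tool's x, y, z in degrees; "dx", "dy", "dz": the shift along the tool's x, y, z in m; "jaw": the gripper command: -1 is shut, 1 is fully open, values between are in proportion. A call has 1 to 12 rows; each row is the pose to reach, as a shift and turn from the pose commanded when the call began, along the tool's axes at that moment; what a row does not reach only later rows make up. A row lasts 1/8 s, in which the tool goes at most 62.5 mm and 10.7 degrees, less where a joint would pass 70% of its speed; a pose out of reach is approached as far as the arm can. A call with a gripper value outside its range is refused whole. The fingers move at their own pace and stop on an object; "force" is the grip in N (left out, the last holds). Time passes only in rows, so rows that repeat a pose let the fingers close. It gives the time, the measured TCP pose, the force, the opening and the grip force at its end, in the units of the state.
- env.sense(): the state, without advancing time (a new reading comes with each control period).
- env.get_image(name): name is "side" or "top"; returns (picture, depth): 420x560x3 uint8, red, green, blue; 420x560 float32, m along the optical axis (not along the pixel's ray), 0 where there is no reading.
- env.get_calibration(name): a dict with "fx", "fy", "cx", "cy" (pixels), "k1" (the pictures are not rectified: a ray, as slopes to the right and down, at radius r is drawn at 1 + k1 r^2 times it, then the intrinsics apply), "extrinsics" (4x4, takes a point from world to camera coordinates). Camera axes: x right, y up, looking along -z (the intrinsics and any distortion apply to the point x, -y, -z); pixel columns grow to the right and rows downward; lengths in m; the calibration is good to about 2 mm. A picture is of the moment at which its call begins. get_calibration takes no time and is no camera call.
- env.hand_in(): hands the job in; it is judged then, once.
Trained networks look in the newest picture that a camera, given by its name, has taken for a name from the list of things; names that differ only in an ending like _2 or _b are one class to them, and where a whole thing is asked for, a point or a joint stands for the part that bears it (a point fixed in the world has none). Each returns a list of dicts, best first, with "p" (0 to 1); they miss things now and then, are a little off and sometimes report something else, mostly with a low value. They report only what shows in the picture. A call takes as long as a camera call. They do not tell look-alikes from the thing itself.
- env.recognise(camera, target): "bbox" ([centre column, centre row, width, height] in pixels, round what is visible of it).
The state is a dict: "time_s": time; "qpos": joint angles; "dq": joint speeds; "effort": joint torques, N m; "position": TCP position; "eef_rot": TCP orientation; "wrist_force": force on the tool from outside, world axes, zero at the start; "ft_torque": the same for the moment, N m; "grip_width": finger opening in m; "gripper_force": force on a finger pad.
Only numpy, scipy, OpenCV 4.12 (cv2) and the standard library are available. Lean on these libraries where they do the work, as an engineer would, in place of code of your own. Each camera call takes 0.05 s, during which the arm holds its last target. There are 200 camera calls.

### The job

Let the bigger of the two wooden balls out of the feeder: first push the catch tray sideways, fully over in front of the lane that holds the bigger ball, then press that lane's paddle all the way down so the other end of the lever lifts the gate, and keep it down until the ball has rolled into the tray. Then let go so that the gate shuts. Use only the fingertips on the tray and the paddle: do not touch or lift the balls or the gates, keep the smaller ball behind its own gate, and leave the other things on the desk where they stand.

Things in the scene. Friction and masses are not known exactly. Their poses are not given: they have to be found in the camera images.
- feeder: Fixed wooden two-lane ball feeder on a board 12 mm thick (x -100 to 200, y -100 to 100 mm). Origin on the table under the lanes' middle; x points downhill (roughly world +y), y roughly to the robot. Lanes, 50 mm wide, x -100 to 100, at y +40 (near) and -40 (far); walls 85 high, floors fall from 62 to 40. Posts 124 high at x -30. Catch tray at the downhill end, paddles at the uphill end.
- tray (a joint): Sideways slide of the catch tray along the feeder's y axis, m: 0 midway between the lanes, +0.04 (end stop) in front of the near lane, -0.04 (end stop) in front of the far lane. Stays where left; takes about 1.5 N to push.
- tray_in (a point): Centre of the inner floor of the open wooden catch tray, at feeder x 147 mm, 18 mm above the table. Outside 80 mm (feeder x) by 76 mm (feeder y), walls 5 mm thick; the walls at its two y ends and on the downhill side rise to 55 mm above the table, the one beside the lanes to 32 mm. The board beside it in y is free for fingers.
- lever_near (a joint): Rocking lever over the near lane, rad: 0 at rest with the gate shut, up to 0.5 (stop) as the paddle is pressed down and the gate lifts; the big ball passes under the gate from about 0.4. A spring returns it to 0 when let go; full travel takes about 5 N on the paddle.
- paddle_near (a point): Centre of the top of the near lever's paddle, a pad 50 mm (feeder x) by 36 mm (feeder y), 10 mm thick. At rest at feeder x -140, y +40 mm, 120 mm above the table. The lever's axle is at feeder x -30 mm, height 115 mm: this point is 110 mm uphill of it and 5 mm above the lever's mid-plane. Pressed fully it sinks 53 mm and moves about 11 mm downhill. x axis along the lever to the gate.
- gate_near (a point): Middle of the lower edge of the metal gate flap (6 x 44 x 68 mm) that hangs from the near lever across its lane, 85 mm downhill of the axle and 63 mm below the lever's mid-plane; at rest 52 mm above the table. Moved only by the lever.
- lever_far (a joint): Rocking lever over the far lane, rad: 0 at rest with the gate shut, up to 0.5 (stop) as the paddle is pressed down and the gate lifts; the big ball passes under the gate from about 0.4. A spring returns it to 0 when let go; full travel takes about 5 N on the paddle.
- paddle_far (a point): Centre of the top of the far lever's paddle, a pad 50 mm (feeder x) by 36 mm (feeder y), 10 mm thick. At rest at feeder x -140, y -40 mm, 120 mm above the table. The lever's axle is at feeder x -30 mm, height 115 mm: this point is 110 mm uphill of it and 5 mm above the lever's mid-plane. Pressed fully it sinks 53 mm and moves about 11 mm downhill. x axis along the lever to the gate.
- gate_far (a point): Middle of the lower edge of the metal gate flap (6 x 44 x 68 mm) that hangs from the far lever across its lane, 85 mm downhill of the axle and 63 mm below the lever's mid-plane; at rest 52 mm above the table. Moved only by the lever.
- ball_big: The larger dark wooden ball, 42 mm across; origin at its centre. Rests behind the gate of one lane, either one. Same wood as the smaller.
- ball_small: The smaller wooden ball, 26 mm across; origin at its centre. Rests behind the gate of the other lane.
- mug: blue ceramic mug, 80 mm across, 90 mm tall, stands beyond the feeder. Bystander; origin at the centre of its underside.
- glue_stick: upright white glue stick, 27 mm across, 90 mm tall, beyond the feeder near the tray. Bystander; origin at the centre of its underside.
- stapler: black stapler, 120 x 34 x 54 mm, on the robot's side of the feeder. Bystander; origin at the centre of its underside.
- eraser: small eraser, 50 x 22 x 13 mm, lying near the paddles on the robot's side. Bystander; origin at the centre of its underside.
- trinket_box: dark wooden lidded box, 116 x 86 x 61 mm, to the robot's right. Bystander; origin at the centre of its underside.
- paperweight: green glass paperweight, 72 mm across, 46 mm tall, to the robot's left. Bystander; origin at the centre of its underside.
Mind the look-alikes: they are no part of the job. Leave any green, orange or purple look-alike of the ball_big alone.

How it is judged:
On the way, in this order (a step that is already met when the one before it is completed fails the run):
1. the tray stands in front of the bigger ball's lane, within 12 mm, while both gates are shut and the ball waits (y of ball_big in the frame of tray_in between -0.012 and 0.012 m and value of joint each of lever_near, lever_far below 0.05 rad and x of ball_big in the frame of feeder below 0.06 m), for 0.2 s.
2. the lever of the bigger ball's lane is pressed down, its gate lifted (((value of joint lever_near above 0.38 rad and y of ball_big in the frame of feeder above 0 m) or (value of joint lever_far above 0.38 rad and y of ball_big in the frame of feeder below 0 m))), for 0.05 s.
3. the bigger ball is in the tray (x of ball_big in the frame of tray_in between -0.036 and 0.036 m and y of ball_big in the frame of tray_in between -0.034 and 0.034 m and z of ball_big in the frame of tray_in between 0.01 and 0.035 m), for 0.2 s.
At the end, for the whole second after the job is handed in: The bigger ball lies inside the catch tray (centre within 36 x 34 mm of the tray's centre, not above its walls, slower than 0.15 m/s), both levers are back within 0.05 rad of rest so that both gates are shut, and the smaller ball is still behind its gate (all of step 3 and value of joint each of lever_near, lever_far below 0.05 rad and x of ball_small in the frame of feeder below 0.06 m and linear speed of ball_big below 0.15 m/s); the robot touches nothing.
It fails at once if the fingers touch a ball (over 0.5 N) (contact force between the fingers and ball_big above 0.5 N or contact force between the fingers and ball_small above 0.5 N).
It fails at once if a ball is lifted (height (world z) of any of ball_big, ball_small above 0.1 m).
It fails at once if the fingers work a gate directly (over 1 N) in place of the paddle (contact force between the fingers and lever_near_c2 above 1 N or contact force between the fingers and lever_far_c2 above 1 N).
It fails at once if the smaller ball gets past its gate (not (x of ball_small in the frame of feeder below 0.06 m)).
It fails at once if another thing on the desk is moved by more than 20 mm (distance of any of mug, glue_stick, stapler, eraser, trinket_box, paperweight from where it was at the start of the episode above 0.02 m).
It also fails if it takes over 38 s, if anything falls off the work surface, if the arm or the gripper's body presses on something with over 40 N, if the wrist force passes 120 N, or if a joint passes its speed limit or range.

## Working session

There is one attempt and no reset: what is moved stays moved. The work goes in short steps, Python scripts to look and compute and a tool call to move; the robot and the scene stay as the last step left them, time stands still between calls to the robot, and variables do not carry over. Pictures are saved under pics/ and viewed, at most 10 in all, crops included, and the job is handed in when it is done.

Besides the shell and the picture viewer there is one more tool, called after ">>>" as name([rows], argument=value, ...), one row to a line, values as JSON. send_rows: Moves the arm, as the interface text tells. Its arguments: {"type":"object","properties":{"moves":{"type":"array","items":{"type":"object","properties":{"rx":{"type":"number"},"ry":{"type":"number"},"rz":{"type":"number"},"dx":{"type":"number"},"dy":{"type":"number"},"dz":{"type":"number"},"jaw":{"type":"number"}}}},"force":{"type":"number"}},"required":["moves"]}

```bash
mkdir -p pics; cat > h.py <<'E'
import numpy as np, cv2
from plant import env
def pix2w(name,u,v,d):
    c=env.get_calibration(name); x=(u-c['cx'])/c['fx']; y=(v-c['cy'])/c['fy']
    a,b=x,y
    for _ in range(20):
        s=1+c['k1']*(a*a+b*b); a,b=x/s,y/s
    p=np.stack([a*d,-b*d,-d*np.ones_like(a),np.ones_like(a)],-1)
    return (p@np.linalg.inv(c['extrinsics']).T)[...,:3]
def w2pix(name,P):
    c=env.get_calibration(name); P=np.asarray(P,float)
    q=np.append(P,1)@c['extrinsics'].T; a,b=q[0]/-q[2],-q[1]/-q[2]
    s=1+c['k1']*(a*a+b*b); return c['fx']*a*s+c['cx'],c['fy']*b*s+c['cy'],-q[2]
E
python3 - <<'E'
from h import *
s=env.sense(); print(s['time_s'],s['position'],s['eef_rot'],env.nose_length,s['grip_width'])
for n in('side','top'):
    im,d=env.get_image(n); cv2.imwrite(f'pics/{n}0.png',im[...,::-1]); np.savez(f'{n}0.npz',im=im,d=d)
    c=env.get_calibration(n); print(n,np.linalg.inv(c['extrinsics'])[:3].round(3).tolist())
    for t in('feeder','ball_big','ball_small','paddle_near','tray_in','gate_near'):
        for r in env.recognise(n,t)[:4]:
            u,v=r['bbox'][:2]; dd=d[int(np.clip(v,0,419)),int(np.clip(u,0,559))]
            print(n,t,round(r['p'],2),np.round(r['bbox']),pix2w(n,np.float64(u),np.float64(v),dd).round(3))
E
```

```text
0.0 [ 0.27213974 -0.56231102  0.24173996] [[ 9.00102832e-01  4.35677156e-01 -5.54122428e-04]
 [ 4.35677497e-01 -9.00102366e-01  9.21459681e-04]
 [-9.73079758e-05 -1.07082714e-03 -9.99999422e-01]] 0.011 0.08541733568098374
side [[-0.947, 0.162, -0.279, 0.192], [-0.322, -0.532, 0.783, 0.933], [-0.022, 0.831, 0.556, 0.752]]
side ball_big 0.82 [324. 301.  21.  16.] [0.341 0.247 0.033]
side ball_big 0.76 [346. 272.  20.  18.] [0.313 0.138 0.033]
side ball_big 0.69 [249. 292.  19.  19.] [0.51  0.269 0.031]
side ball_big 0.5 [290. 302.  13.  20.] [0.409 0.273 0.036]
side paddle_near 0.56 [306. 201.  52.  64.] [ 0.478 -0.093  0.059]
side tray_in 0.72 [260. 251.  42.  39.] [0.544 0.106 0.016]
side gate_near 0.9 [307. 200.  54.  55.] [ 0.477 -0.094  0.06 ]
side gate_near 0.25 [331. 238.  30.  44.] [0.375 0.04  0.048]
top [[0.005, 0.981, -0.192, 0.292], [-1.0, 0.007, 0.005, 0.033], [0.007, 0.191, 0.981, 1.302]]
top feeder 0.73 [289. 218. 137.  84.] [ 0.505 -0.002  0.085]
top ball_big 0.71 [208. 279.  13.  14.] [0.341 0.22  0.038]
top ball_big 0.63 [279. 227.  15.  19.] [0.474 0.025 0.121]
top ball_big 0.55 [199. 253.  14.  15.] [0.412 0.247 0.037]
top ball_big 0.51 [199. 220.  15.  13.] [0.505 0.251 0.042]
top paddle_near 0.82 [311. 231.  85.  29.] [ 0.464 -0.06   0.115]
top gate_near 0.69 [309. 232.  87.  34.] [ 0.461 -0.054  0.122]
top gate_near 0.21 [324. 163.  41.  36.] [ 0.688 -0.109  0.004]
```

```bash
python3 - <<'E'
import cv2
a=cv2.imread('pics/side0.png')[130:330,190:400]; cv2.imwrite('pics/side0c.png',cv2.resize(a,None,fx=2.9,fy=2.9,interpolation=3))
a=cv2.imread('pics/top0.png')[130:310,170:400]; cv2.imwrite('pics/top0c.png',cv2.resize(a,None,fx=3.3,fy=3.3,interpolation=3))
E
```

```text
(no output)
```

View pics/side0c.png

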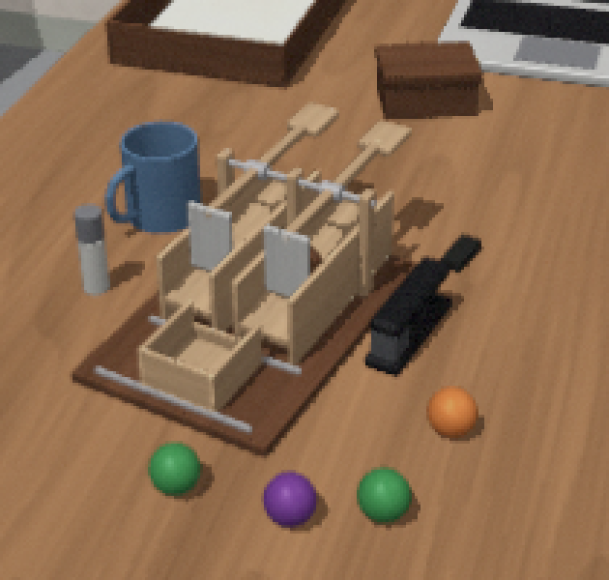

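View pics/top0c.png

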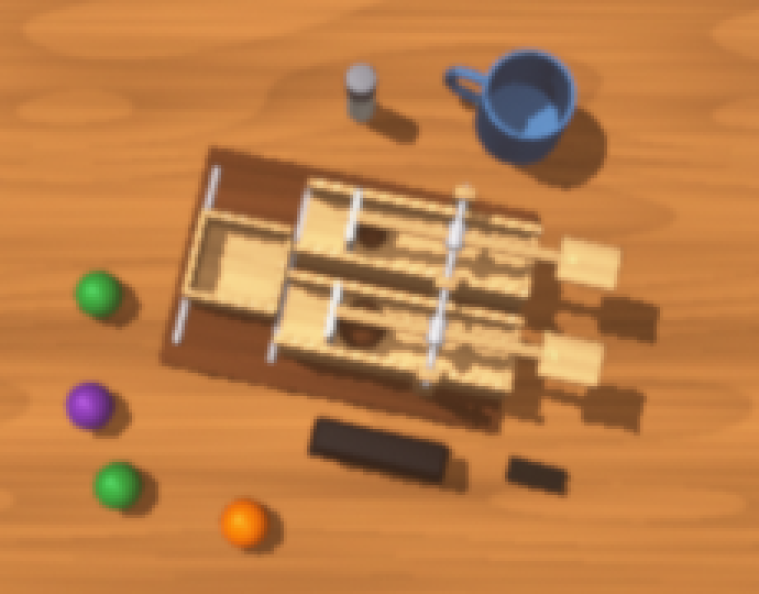

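Candidates for the big ball are the two dark wooden balls in the lanes: near lane at about raw top (280,229), far lane at about (282,201). The green, orange and purple balls on the desk are look-alikes. The near one looks larger, so I'll check it with a crop and fit the feeder pose.

```bash
python3 - <<'E'
from h import *
from scipy.optimize import least_squares
im=cv2.imread('pics/top0.png'); cv2.imwrite('pics/crop.png',cv2.resize(im[180:250,255:325],None,fx=8,fy=8,interpolation=2))
o=lambda u,v:(u/3.3+170-.35,v/3.3+130-.35)
obs=[((.2,-.1,.012),o(210,148)),((.2,.1,.012),o(163,362)),((-.1,.1,.012),o(500,432)),
 ((-.14,-.04,.12),o(589,263)),((-.14,.04,.12),o(570,359)),]
def w(p,P): c,s=np.cos(p[2]),np.sin(p[2]); return np.array([p[0]+c*P[0]-s*P[1],p[1]+s*P[0]+c*P[1],P[2]])
f=lambda p:np.concatenate([np.array(w2pix('top',w(p,P))[:2])-q for P,q in obs])
r=least_squares(f,[.5,0,1.6]); p=r.x; print(p,r.fun.round(1))
np.save('pose.npy',p)
z=np.load('top0.npz')['d']
for nm,u,v in [('padN',*o(570,359)),('padF',*o(589,263)),('ballN',*o(355,338)),('ballF',*o(371,243)),('trayfloor',*o(250,262)),('traywall',*o(243,305))]:
    u,v=int(round(u)),int(round(v)); P=pix2w('top',np.float64(u),np.float64(v),z[v,u]); c,s=np.cos(p[2]),np.sin(p[2]); d=P[:2]-p[:2]
    print(nm,u,v,P.round(3),'feeder',(c*d[0]+s*d[1]).round(3),(-s*d[0]+c*d[1]).round(3))
for P in [(.147,0,.055),(.147,-.038,.055),(-.14,.04,.12)]: print(P,w(p,P).round(4))
for n,t in [(t,t) for t in('mug','glue_stick','stapler','eraser')]:
    for R in env.recognise('top',t)[:1]:
        u,v=R['bbox'][:2]; P=pix2w('top',np.float64(u),np.float64(v),z[int(v),int(u)]); d=P[:2]-p[:2]
        print(t,R['p'],P.round(3),(c*d[0]+s*d[1]).round(3),(-s*d[0]+c*d[1]).round(3))
E
```

```text
[ 0.51193129 -0.01633343  1.37494264] [-0.1 -0.5 -1.1  0.5 -0.6  0.3  0.6 -0.2  1.2 -0.1]
padN 342 238 [ 0.446 -0.142  0.121] feeder -0.136 0.04
padF 348 209 [ 0.524 -0.16   0.12 ] feeder -0.138 -0.04
ballN 277 232 [0.466 0.03  0.085] feeder 0.036 0.054
ballF 282 203 [0.549 0.016 0.074] feeder 0.039 -0.03
trayfloor 245 209 [0.543 0.123 0.014] feeder 0.143 -0.003
traywall 243 222 [0.497 0.125 0.059] feeder 0.136 0.042
(0.147, 0, 0.055) [0.5405 0.1279 0.055 ]
(0.147, -0.038, 0.055) [0.5778 0.1205 0.055 ]
(-0.14, 0.04, 0.12) [ 0.4455 -0.1459  0.12  ]
mug 0.89 [ 0.689 -0.107  0.01 ] -0.054 -0.191
glue_stick 0.48 [0.676 0.022 0.086] 0.069 -0.153
stapler 0.58 [0.376 0.009 0.052] -0.002 0.138
eraser 0.61 [ 0.359 -0.13   0.015] -0.142 0.128
```

View pics/crop.png

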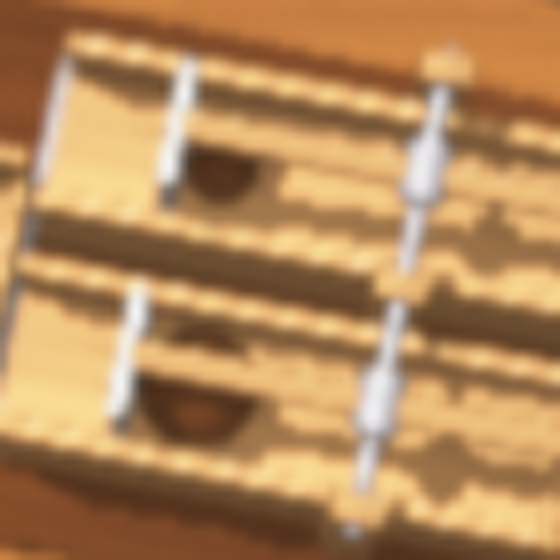

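The crop shows the near-lane ball bulging out on both sides of its lever at crop (200,390). It is clearly wider than the far one at (220,170), and its top is at about 85 mm against 74 mm. So the bigger ball is in the near lane, and the tray must go to feeder y +40.

```bash
cat >> h.py <<'E'
p=np.load('pose.npy')
def F(x,y,z): c,s=np.cos(p[2]),np.sin(p[2]); return np.array([p[0]+c*x-s*y,p[1]+s*x+c*y,z])
def go(*t):
    s=env.sense(); R=np.array(s['eef_rot']); P=np.array(s['position'])
    for a in t: print(a,(R.T@(F(*a)-P)).round(4))
    c,sn=np.cos(p[2]),np.sin(p[2]); G=np.array([[c,sn,0],[sn,-c,0],[0,0,-1]])
    print('turn',np.degrees(cv2.Rodrigues(R.T@G)[0].ravel()).round(2),'t',s['time_s'],'P',P.round(4),'F',s['wrist_force'],s['grip_width'])
E
python3 -c "
from h import *
go((.147,-.078,.2),(.147,-.078,.044))"
```

```text
(0.147, -0.078, 0.2) [ 0.6045 -0.4576  0.0423]
(0.147, -0.078, 0.044) [ 0.6045 -0.4576  0.1983]
turn [ -0.    -0.   -52.95] t 0.9 P [ 0.2723 -0.5626  0.2423] F [-1.16399718  0.53446522  0.22293131] 0.0856862250972167
```

>>> send_rows([
  {"dx": 0.048,"dy": -0.037,"dz": 0.003,"rz": -5,"jaw": -1},
  {"dx": 0.096,"dy": -0.073,"dz": 0.007,"rz": -10,"jaw": -1},
  {"dx": 0.144,"dy": -0.109,"dz": 0.01,"rz": -15,"jaw": -1},
  {"dx": 0.192,"dy": -0.145,"dz": 0.013,"rz": -20,"jaw": -1},
  {"dx": 0.24,"dy": -0.182,"dz": 0.017,"rz": -25,"jaw": -1},
  {"dx": 0.288,"dy": -0.218,"dz": 0.02,"rz": -30,"jaw": -1},
  {"dx": 0.336,"dy": -0.254,"dz": 0.024,"rz": -35,"jaw": -1},
  {"dx": 0.384,"dy": -0.291,"dz": 0.027,"rz": -40,"jaw": -1},
  {"dx": 0.432,"dy": -0.327,"dz": 0.03,"rz": -44,"jaw": -1},
  {"dx": 0.48,"dy": -0.363,"dz": 0.034,"rz": -47,"jaw": -1},
  {"dx": 0.528,"dy": -0.4,"dz": 0.037,"rz": -50,"jaw": -1},
  {"dx": 0.576,"dy": -0.436,"dz": 0.04,"rz": -53,"jaw": -1},
])

```text
$.moves[0]: bad value
```

```bash
python3 -c "
from h import *
go((.147,-.078,.2),(.147,-.078,.044))"
```

```text
(0.147, -0.078, 0.2) [ 0.6045 -0.4576  0.0423]
(0.147, -0.078, 0.044) [ 0.6045 -0.4576  0.1983]
turn [ -0.    -0.   -52.95] t 0.9 P [ 0.2723 -0.5626  0.2423] F [-1.16399718  0.53446522  0.22293131] 0.0856862250972167
```

>>> send_rows([
  {"dx": 0.048,"dy": -0.037,"dz": 0.003,"rx": 0,"ry": 0,"rz": -5,"jaw": -1},
  {"dx": 0.096,"dy": -0.073,"dz": 0.007,"rx": 0,"ry": 0,"rz": -10,"jaw": -1},
  {"dx": 0.144,"dy": -0.109,"dz": 0.01,"rx": 0,"ry": 0,"rz": -15,"jaw": -1},
  {"dx": 0.192,"dy": -0.145,"dz": 0.013,"rx": 0,"ry": 0,"rz": -20,"jaw": -1},
  {"dx": 0.24,"dy": -0.182,"dz": 0.017,"rx": 0,"ry": 0,"rz": -25,"jaw": -1},
  {"dx": 0.288,"dy": -0.218,"dz": 0.02,"rx": 0,"ry": 0,"rz": -30,"jaw": -1},
  {"dx": 0.336,"dy": -0.254,"dz": 0.024,"rx": 0,"ry": 0,"rz": -35,"jaw": -1},
  {"dx": 0.384,"dy": -0.291,"dz": 0.027,"rx": 0,"ry": 0,"rz": -40,"jaw": -1},
  {"dx": 0.432,"dy": -0.327,"dz": 0.03,"rx": 0,"ry": 0,"rz": -44,"jaw": -1},
  {"dx": 0.48,"dy": -0.363,"dz": 0.034,"rx": 0,"ry": 0,"rz": -47,"jaw": -1},
  {"dx": 0.528,"dy": -0.4,"dz": 0.037,"rx": 0,"ry": 0,"rz": -50,"jaw": -1},
  {"dx": 0.576,"dy": -0.436,"dz": 0.04,"rx": 0,"ry": 0,"rz": -53,"jaw": -1},
])

```text
time_s: 2.4
position: [0.6016, 0.0826, 0.2023]
eef_rot: [[0.192, 0.981, 0.0], [0.981, -0.192, -0.0], [-0.0, 0.0, -1.0]]
wrist_force: [1.1, -0.2, 0.5]
grip_width: 0.0003
gripper_force: 0.0
```

```bash
python3 -c "
from h import *
go((.147,-.078,.2),(.147,-.078,.044))"
```

```text
(0.147, -0.078, 0.2) [0.0325 0.0094 0.0024]
(0.147, -0.078, 0.044) [0.0325 0.0093 0.1584]
turn [0.02 0.   0.13] t 2.4 P [0.6016 0.0826 0.2023] F [ 1.11407502 -0.16839155  0.5469591 ] 0.0003271116238337322
```

>>> send_rows([
  {"dx": 0.032,"dy": 0.009,"dz": 0.03,"rx": 0,"ry": 0,"rz": 0,"jaw": -1},
  {"dx": 0.032,"dy": 0.009,"dz": 0.085,"rx": 0,"ry": 0,"rz": 0,"jaw": -1},
  {"dx": 0.032,"dy": 0.009,"dz": 0.135,"rx": 0,"ry": 0,"rz": 0,"jaw": -1},
  {"dx": 0.032,"dy": 0.009,"dz": 0.158,"rx": 0,"ry": 0,"rz": 0,"jaw": -1},
  {"dx": 0.032,"dy": 0.009,"dz": 0.158,"rx": 0,"ry": 0,"rz": 0,"jaw": -1},
])

```text
time_s: 3.02
position: [0.6149, 0.1104, 0.0428]
eef_rot: [[0.194, 0.981, -0.003], [0.981, -0.194, -0.0], [-0.001, -0.003, -1.0]]
wrist_force: [0.1, 0.2, 0.5]
grip_width: 0.0002
gripper_force: 0.0
```

```bash
python3 -c "
from h import *
go((.147,-.0125,.044))"
```

```text
(0.147, -0.0125, 0.044) [ 0.0027 -0.0638 -0.001 ]
turn [-0.15  0.06  0.06] t 3.025 P [0.6149 0.1104 0.0428] F [0.10324844 0.23548484 0.53890314] 0.00017327805703667206
```

Now push toward +y feeder (tool −y), gently.

>>> send_rows([
  {"dx": 0.002,"dy": -0.01,"dz": 0,"rx": 0,"ry": 0,"rz": 0,"jaw": -1},
  {"dx": 0.002,"dy": -0.02,"dz": 0,"rx": 0,"ry": 0,"rz": 0,"jaw": -1},
  {"dx": 0.002,"dy": -0.028,"dz": 0,"rx": 0,"ry": 0,"rz": 0,"jaw": -1},
  {"dx": 0.002,"dy": -0.036,"dz": 0,"rx": 0,"ry": 0,"rz": 0,"jaw": -1},
  {"dx": 0.002,"dy": -0.044,"dz": 0,"rx": 0,"ry": 0,"rz": 0,"jaw": -1},
  {"dx": 0.002,"dy": -0.052,"dz": 0,"rx": 0,"ry": 0,"rz": 0,"jaw": -1},
  {"dx": 0.002,"dy": -0.058,"dz": 0,"rx": 0,"ry": 0,"rz": 0,"jaw": -1},
  {"dx": 0.002,"dy": -0.062,"dz": 0,"rx": 0,"ry": 0,"rz": 0,"jaw": -1},
  {"dx": 0.002,"dy": -0.062,"dz": 0,"rx": 0,"ry": 0,"rz": 0,"jaw": -1},
])

```text
time_s: 4.15
position: [0.555, 0.1244, 0.0442]
eef_rot: [[0.194, 0.981, -0.001], [0.981, -0.194, -0.0], [-0.0, -0.0, -1.0]]
wrist_force: [0.1, 0.5, 0.0]
grip_width: 0.0001
gripper_force: 0.0
```

```bash
python3 - <<'E'
from h import *
go((.147,-.0125,.044))
for n in('side','top'):
    im,d=env.get_image(n); cv2.imwrite(f'pics/{n}1.png',im[...,::-1])
    if n=='top': a=im[170:270,200:340,::-1].copy()
    else: a=im[150:300,220:380,::-1].copy()
    cv2.imwrite(f'pics/{n}1c.png',cv2.resize(a,None,fx=4,fy=4,interpolation=2))
E
```

```text
(0.147, -0.0125, 0.044) [ 0.0005 -0.0024  0.0002]
turn [-0.03  0.02  0.06] t 4.15 P [0.555  0.1244 0.0442] F [0.09764218 0.50428469 0.04351245] 0.00011989161704310423
```

View pics/side1c.png

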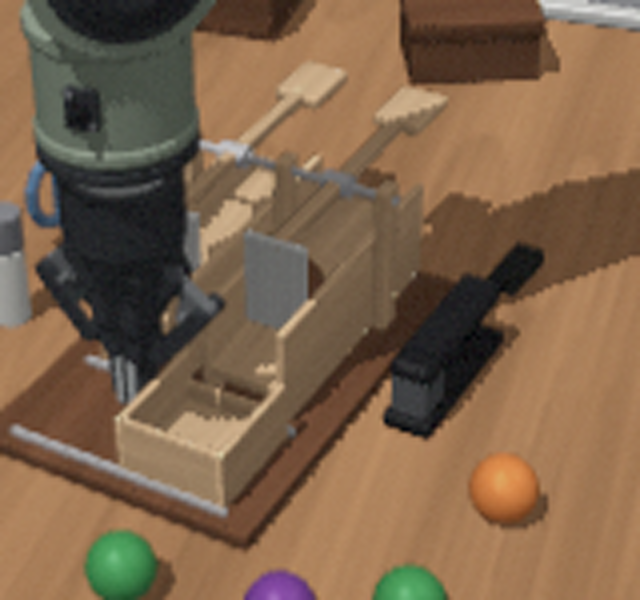

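The tray (crop 120–285, 380–500) has moved nearly in front of the near lane, and the fingers still touch its far wall. I'll keep pushing until the force shows the end stop.

>>> send_rows([
  {"dx": 0,"dy": -0.003,"dz": 0,"rx": 0,"ry": 0,"rz": 0,"jaw": -1},
  {"dx": 0,"dy": -0.005,"dz": 0,"rx": 0,"ry": 0,"rz": 0,"jaw": -1},
  {"dx": 0,"dy": -0.005,"dz": 0,"rx": 0,"ry": 0,"rz": 0,"jaw": -1},
])

```text
time_s: 4.62
position: [0.5529, 0.1248, 0.0446]
eef_rot: [[0.195, 0.981, 0.004], [0.981, -0.195, 0.001], [0.001, 0.004, -1.0]]
wrist_force: [17.1, -4.1, -11.2]
grip_width: -0.0001
gripper_force: 8.6
```

End stop reached at 17 N. Back off, lift, and head over the near paddle.

>>> send_rows([
  {"dx": 0,"dy": 0.012,"dz": 0,"rx": 0,"ry": 0,"rz": 0,"jaw": -1},
  {"dx": 0,"dy": 0.025,"dz": 0,"rx": 0,"ry": 0,"rz": 0,"jaw": -1},
  {"dx": 0,"dy": 0.025,"dz": -0.055,"rx": 0,"ry": 0,"rz": 0,"jaw": -1},
  {"dx": 0,"dy": 0.025,"dz": -0.11,"rx": 0,"ry": 0,"rz": 0,"jaw": -1},
  {"dx": 0,"dy": 0.025,"dz": -0.16,"rx": 0,"ry": 0,"rz": 0,"jaw": -1},
  {"dx": -0.055,"dy": 0.005,"dz": -0.165,"rx": 0,"ry": 0,"rz": 0,"jaw": -1},
  {"dx": -0.11,"dy": -0.01,"dz": -0.165,"rx": 0,"ry": 0,"rz": 0,"jaw": -1},
  {"dx": -0.165,"dy": -0.025,"dz": -0.165,"rx": 0,"ry": 0,"rz": 0,"jaw": -1},
  {"dx": -0.22,"dy": -0.04,"dz": -0.165,"rx": 0,"ry": 0,"rz": 0,"jaw": -1},
  {"dx": -0.265,"dy": -0.05,"dz": -0.165,"rx": 0,"ry": 0,"rz": 0,"jaw": -1},
  {"dx": -0.285,"dy": -0.05,"dz": -0.15,"rx": 0,"ry": 0,"rz": 0,"jaw": -1},
  {"dx": -0.285,"dy": -0.05,"dz": -0.13,"rx": 0,"ry": 0,"rz": 0,"jaw": -1},
])

```text
time_s: 6.12
position: [0.4465, -0.1459, 0.1737]
eef_rot: [[0.196, 0.981, 0.001], [0.981, -0.196, -0.0], [-0.0, 0.001, -1.0]]
wrist_force: [0.4, 0.0, -0.2]
grip_width: 0.0005
gripper_force: 0.0
```

```bash
python3 - <<'E'
from h import *
go((-.138,.04,.135),(-.138,.04,.078))
im,d=env.get_image('top'); a=im[170:270,200:370,::-1].copy()
for P in [(.107,.002,.055),(.187,.002,.055),(.187,.078,.055),(.107,.078,.032),(-.165,.058,.12),(-.165,.022,.12)]:
    u,v,_=w2pix('top',F(*P)); u,v=int((u-200)*4.5),int((v-170)*4.5)
    if P[0]==.107 and P[1]==.002: a=cv2.resize(a,None,fx=4.5,fy=4.5,interpolation=2)
    cv2.circle(a,(u,v),3,(0,0,255),-1)
cv2.imwrite('pics/top2c.png',a)
E
```

```text
(-0.138, 0.04, 0.135) [ 0.0019 -0.0011  0.0387]
(-0.138, 0.04, 0.078) [ 0.0019 -0.0011  0.0957]
turn [ 0.04  0.01 -0.08] t 6.125 P [ 0.4465 -0.1459  0.1737] F [ 0.39176723  0.04795699 -0.24296139] 0.00046979397590251096
```

View pics/top2c.png

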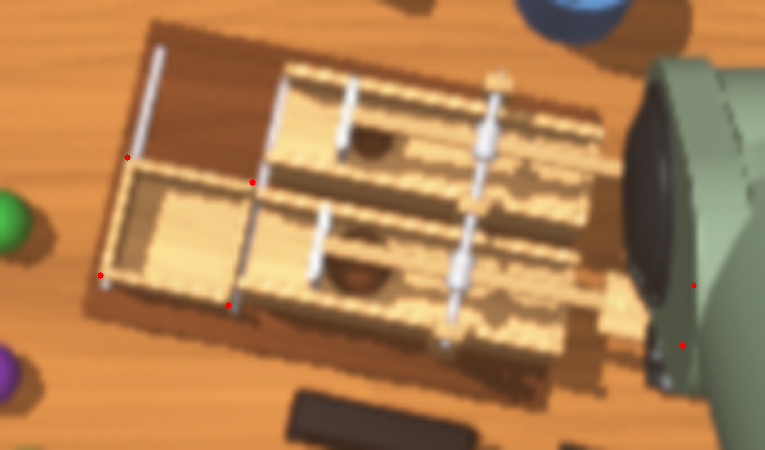

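The tray (crop 105–255, 160–305) matches the predicted full-over outline, and both balls still wait behind their gates. Now press the near paddle.

>>> send_rows([
  {"dx": 0.002,"dy": -0.001,"dz": 0.03,"rx": 0,"ry": 0,"rz": 0,"jaw": -1},
  {"dx": 0.002,"dy": -0.001,"dz": 0.045,"rx": 0,"ry": 0,"rz": 0,"jaw": -1},
  {"dx": 0.002,"dy": -0.001,"dz": 0.06,"rx": 0,"ry": 0,"rz": 0,"jaw": -1},
  {"dx": 0.002,"dy": -0.001,"dz": 0.075,"rx": 0,"ry": 0,"rz": 0,"jaw": -1},
  {"dx": 0.002,"dy": -0.001,"dz": 0.085,"rx": 0,"ry": 0,"rz": 0,"jaw": -1},
  {"dx": 0.002,"dy": -0.001,"dz": 0.093,"rx": 0,"ry": 0,"rz": 0,"jaw": -1},
  {"dx": 0.002,"dy": -0.001,"dz": 0.096,"rx": 0,"ry": 0,"rz": 0,"jaw": -1},
  {"dx": 0.002,"dy": -0.001,"dz": 0.096,"rx": 0,"ry": 0,"rz": 0,"jaw": -1},
])

```text
time_s: 7.18
position: [0.4456, -0.1425, 0.0783]
eef_rot: [[0.194, 0.981, -0.0], [0.981, -0.194, -0.0], [-0.0, -0.0, -1.0]]
wrist_force: [0.2, -1.7, 4.1]
grip_width: 0.0002
gripper_force: 2.2
```

>>> send_rows([
  {"dx": 0,"dy": 0,"dz": 0.002,"rx": 0,"ry": 0,"rz": 0,"jaw": -1},
  {"dx": 0,"dy": 0,"dz": 0.004,"rx": 0,"ry": 0,"rz": 0,"jaw": -1},
  {"dx": 0,"dy": 0,"dz": 0.004,"rx": 0,"ry": 0,"rz": 0,"jaw": -1},
  {"dx": 0,"dy": 0,"dz": 0.004,"rx": 0,"ry": 0,"rz": 0,"jaw": -1},
  {"dx": 0,"dy": 0,"dz": 0.004,"rx": 0,"ry": 0,"rz": 0,"jaw": -1},
  {"dx": 0,"dy": 0,"dz": 0.004,"rx": 0,"ry": 0,"rz": 0,"jaw": -1},
  {"dx": 0,"dy": 0,"dz": 0.004,"rx": 0,"ry": 0,"rz": 0,"jaw": -1},
  {"dx": 0,"dy": 0,"dz": 0.004,"rx": 0,"ry": 0,"rz": 0,"jaw": -1},
])

```text
time_s: 8.18
position: [0.4459, -0.1426, 0.0749]
eef_rot: [[0.194, 0.981, 0.001], [0.981, -0.194, -0.0], [-0.0, 0.001, -1.0]]
wrist_force: [-1.1, 0.3, 11.8]
grip_width: 0.0001
gripper_force: 4.7
```

```bash
python3 - <<'E'
from h import *
im,d=env.get_image('side'); cv2.imwrite('pics/side3c.png',cv2.resize(im[150:300,220:380,::-1],None,fx=4,fy=4,interpolation=2)); print(env.sense()['wrist_force'])
E
```

```text
[-1.59930912 -0.22386567 10.93054341]
```

View pics/side3c.png

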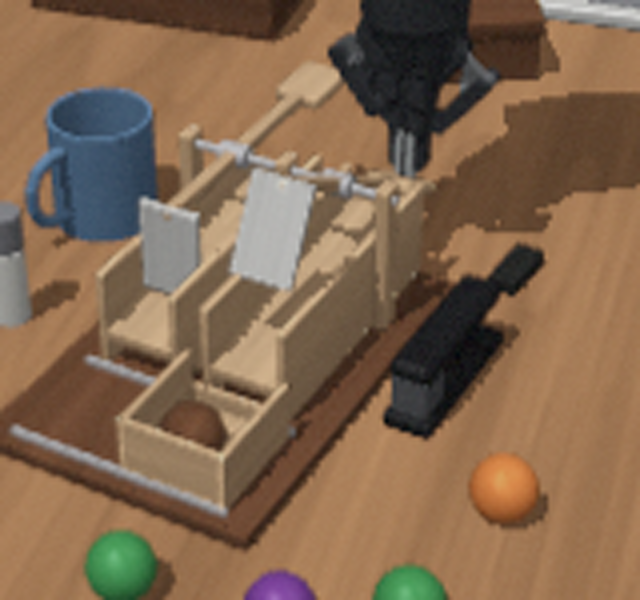

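The big ball lies in the tray (crop 195,425). The near gate is lifted (275,230), and the far gate is shut (170,245). Now release and lift away.

>>> send_rows([
  {"dx": 0,"dy": 0,"dz": -0.015,"rx": 0,"ry": 0,"rz": 0,"jaw": -1},
  {"dx": 0,"dy": 0,"dz": -0.03,"rx": 0,"ry": 0,"rz": 0,"jaw": -1},
  {"dx": 0,"dy": 0,"dz": -0.045,"rx": 0,"ry": 0,"rz": 0,"jaw": -1},
  {"dx": 0,"dy": 0,"dz": -0.06,"rx": 0,"ry": 0,"rz": 0,"jaw": -1},
  {"dx": 0,"dy": 0,"dz": -0.09,"rx": 0,"ry": 0,"rz": 0,"jaw": -1},
  {"dx": 0,"dy": 0,"dz": -0.14,"rx": 0,"ry": 0,"rz": 0,"jaw": -1},
  {"dx": 0,"dy": 0,"dz": -0.14,"rx": 0,"ry": 0,"rz": 0,"jaw": -1},
  {"dx": 0,"dy": 0,"dz": -0.14,"rx": 0,"ry": 0,"rz": 0,"jaw": -1},
  {"dx": 0,"dy": 0,"dz": -0.14,"rx": 0,"ry": 0,"rz": 0,"jaw": -1},
])

```text
time_s: 9.35
position: [0.4452, -0.1421, 0.2137]
eef_rot: [[0.194, 0.981, -0.001], [0.981, -0.194, 0.001], [0.0, -0.001, -1.0]]
wrist_force: [0.5, -0.6, 0.3]
grip_width: 0.0004
gripper_force: 0.0
```

```bash
python3 - <<'E'
from h import *
im,d=env.get_image('side'); cv2.imwrite('pics/side4c.png',cv2.resize(im[150:300,220:380,::-1],None,fx=4,fy=4,interpolation=2)); print(env.sense()['wrist_force'])
E
```

```text
[ 0.00877868 -0.18398441  0.11313868]
```

View pics/side4c.png

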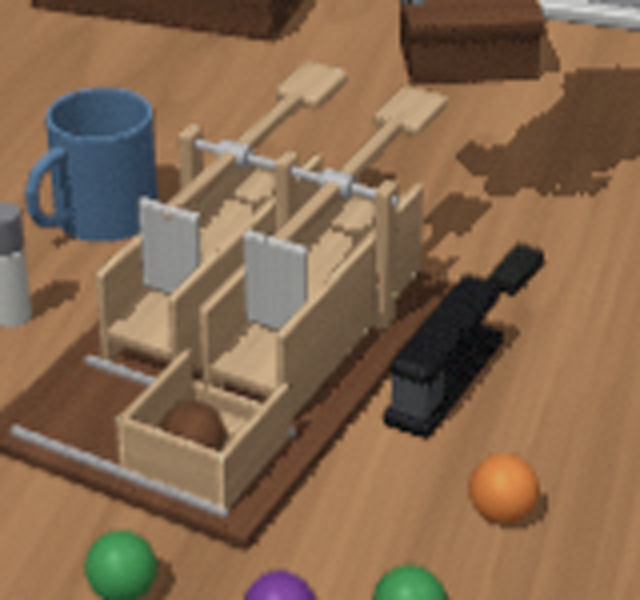

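Both gates are shut (170,245 and 275,280), the ball rests in the tray (195,425), and the arm is clear. Handing in.

```bash
python3 -c "
from plant import env
print(env.hand_in())"
```

```text
the job is handed in; nothing more can be done
None
```

The job is handed in: the last picture shows the bigger ball in the tray in front of the near lane and both gates shut; the smaller ball never left its lane, and the hand-in call returned no verdict.

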